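# Put the microscope accessories back in their fitted case

### The job

Put the four loose microscope accessories on the bench (objective, camera adapter, camera and wooden scale box) back in the open case, each upright and flat on the floor of the foam recess cut to its shape and size. They are delicate: keep them upright, set them down gently rather than letting them drop, and do not disturb the polariser already stored in the case or the oil bottle standing among them.

Things in the scene. Friction and masses are not known exactly. Their poses are not given: they have to be found in the camera images.
- objective: microscope objective standing nose up on its black thread cap, 54 mm tall: cap 28 mm diameter up to z = 10 mm, steel barrel 24 mm diameter from z = 10 to 40 mm, then a tapering nose; about 0.13 kg. Stands loose and upright on the bench at the start. Origin: centre of its underside, z up. 
- adapter: camera adapter tube, round, 51 mm tall: black foot collar 48 mm diameter up to z = 13 mm, aluminium tube 40 mm diameter to z = 38 mm, black top ring 44 mm diameter to z = 47 mm, thin threaded end 25 mm above; about 0.14 kg. Stands loose and upright on the bench at the start. Origin: centre of its underside, z up. 
- camera: microscope camera: square aluminium housing 46 x 46 mm, 40 mm high, with a round black capped lens mount of 32 mm diameter on top (51 mm in all); sides along its x and y; about 0.18 kg. Stands loose and upright on the bench at the start. Origin: centre of its underside, z up. 
- scale_box: small dark wooden box of the calibration slide, 80 mm (along its x) x 34 mm (along its y), 26 mm high, brass clasp on one long side, shut for good; about 0.09 kg. Stands loose and upright on the bench at the start. Origin: centre of its underside, z up. 
- nest_small_round: dark foam block in the open case, 104 x 104 mm and 24 mm high, fixed; its recess is round, 40 mm in diameter, 12 mm deep (3 mm bevel at the rim), pale grey floor. Origin: centre of the block's underside, straight below the recess centre; recess floor at z = 12 mm, foam top at z = 24 mm. Place of the objective.
- nest_large_round: dark foam block in the open case, 104 x 104 mm and 24 mm high, fixed; its recess is round, 60 mm in diameter, and empty at the start, 12 mm deep (3 mm bevel at the rim), pale grey floor. Origin: centre of the block's underside, straight below the recess centre; recess floor at z = 12 mm, foam top at z = 24 mm. Place of the camera adapter.
- nest_square: dark foam block in the open case, 104 x 104 mm and 24 mm high, fixed; its recess is square, 58 x 58 mm, sides along the block's x and y, 12 mm deep (3 mm bevel at the rim), pale grey floor. Origin: centre of the block's underside, straight below the recess centre; recess floor at z = 12 mm, foam top at z = 24 mm. Place of the camera.
- nest_oblong: dark foam block in the open case, 104 x 104 mm and 24 mm high, fixed; its recess is rectangular, 92 mm (along the block's x) x 46 mm (along its y), 12 mm deep (3 mm bevel at the rim), pale grey floor. Origin: centre of the block's underside, straight below the recess centre; recess floor at z = 12 mm, foam top at z = 24 mm. Place of the wooden scale box.
- polariser: polarising filter in a black ring, 54 mm in diameter, 18 mm high, stored in its own round recess in the case (6 mm stands above the foam); leave it there. Origin: centre of its underside. The case: six blocks in 2 rows of 3, 106 mm apart, in any order (one is a lidded spares bin); its walls are 26 mm above the bench, 1 mm below the foam tops; its lid lies flat on the far side.
- oil_bottle: small amber glass bottle of immersion oil with a black cap, 26 mm in diameter, 49 mm tall, standing loose among the accessories; leave it there. Origin: centre of its underside.
There are look-alikes about, which are no part of the job. Leave any green or orange look-alike of the nest_small_round alone. Leave any orange or purple look-alike of the scale_box alone.

How it is judged:
At the end, for the whole second after the job is handed in: Each of the four is in its own recess: within 10 mm of its centre, underside 9 to 15.5 mm above the block's underside (the recess floor is at 12 mm), within 7 degrees of upright, at rest; the scale box lies along its recess within 20 degrees (horizontal distance between objective and nest_small_round below 0.01 m and z of objective in the frame of nest_small_round between 0.009 and 0.0155 m and angle between each of objective, adapter, camera, scale_box's own z axis and vertical below 0.12 rad and linear speed of each of objective, adapter, camera, scale_box below 0.02 m/s and horizontal distance between adapter and nest_large_round below 0.01 m and z of adapter in the frame of nest_large_round between 0.009 and 0.0155 m and horizontal distance between camera and nest_square below 0.01 m and z of camera in the frame of nest_square between 0.009 and 0.0155 m and horizontal distance between scale_box and nest_oblong below 0.01 m and z of scale_box in the frame of nest_oblong between 0.009 and 0.0155 m and angle between the x axis of scale_box and the x axis of nest_oblong, either way round below 0.35 rad); the robot touches nothing.
It fails at once if an accessory falls free (faster than 0.7 m/s with the fingers off it, a drop of about 25 mm or more) ((contact force between the fingers and objective below 0.05 N and linear speed of objective above 0.7 m/s) or (contact force between the fingers and adapter below 0.05 N and linear speed of adapter above 0.7 m/s) or (contact force between the fingers and camera below 0.05 N and linear speed of camera above 0.7 m/s) or (contact force between the fingers and scale_box below 0.05 N and linear speed of scale_box above 0.7 m/s)).
It fails at once if an accessory is tipped more than 40 degrees (angle between any of objective, adapter, camera, scale_box's own z axis and vertical above 0.7 rad).
It fails at once if the oil bottle is pushed more than 40 mm (distance of oil_bottle from where it was at the start of the episode above 0.04 m).
It fails at once if the oil bottle is tipped more than 30 degrees (angle between oil_bottle's own z axis and vertical above 0.52 rad).
It fails at once if the polariser is moved more than 20 mm from where it is stored (distance of polariser from where it was at the start of the episode above 0.02 m).
It also fails if it takes over 104 s, if anything falls off the work surface, if the arm or the gripper's body presses on something with over 40 N, if the wrist force passes 120 N, or if a joint passes its speed limit or range.

### The arm

A 6-joint arm with a two-finger parallel gripper is mounted at the origin on the work surface. World frame = base frame: x ahead of the robot, y to its left, z up, the work surface at z = 0. Lengths are in m, angles in rad, forces in N, time in s.
With the tool pointing down it reaches from about 0.325 to 0.875 m from the base axis. Payload 4.4 kg.
Tool frame: the origin (TCP) lies between the finger pads; the fingertips stand 14 mm ahead of it and the grasp point (between the pads) lies 5 mm behind it; z points along the fingers, y is the line along which they close (so a half turn about z gives the same grasp; the last joint's range is limited). The gripper opens to 85 mm and grips with 20 to 120 N. Pads are 22 mm wide; open, the fingers measure 114 mm over their backs; the gripper's body (76 mm by 85 mm) begins 54 mm behind the grasp point. The pads swing forward as they close: fully open they stand 13 mm farther back than shut.
Start: joints at [0.954, 0.207, 1.542, -0, 1.393, -0.15], TCP at [0.259, 0.513, 0.245] pointing down, gripper open.
Joint ranges: [-2.73, 2.73], [-0.86, 2.22], [0.23, 2.46], [-1.11, 4.25], [0.08, 2.63], [-2.82, 2.82]. Speed limits (rad/s): [2.79, 2.79, 3.14, 3.14, 3.14, 3.14].

### API

Orientations are given as [roll, pitch, yaw] about the fixed x, y, z axes, in that order (R = Rz(yaw) Ry(pitch) Rx(roll)).
In Python, from cell import * gives the robot as it stands.
- The arm moves only by the tool send_rows, never from a script. Its argument "commands" is one flat list of numbers, 5 for each row, row after row: the finger opening in mm, from 0 to 85.4, then the shift along the world's x, y, z in units of 25 mm (1.0 is 25 mm), then the turn about the world's z in units of 8 degrees (1.0 is 8 degrees). A call has 1 to 5 rows; each row shifts and turns the commanded pose from where the row before left it; what a row does not reach is not made up. A row lasts 1/10 s, in which the tool goes at most 50 mm and 8.59 degrees, less where a joint would pass 70% of its speed; a pose out of reach is approached as far as the arm can. A call is refused whole if a number of a shift passes 1 or a number of a turn 1, either way. A call with a gripper value outside its range is refused whole. The fingers move at their own pace and stop on an object; the grip force is fixed at half the most. Time passes only in rows, so rows that do not move let the fingers close. It gives the time, the measured TCP pose, the force, the opening and the grip force at its end, in the units of the state.
- state(): the state, without advancing time (a new reading comes with each control period).
- camera(name): name is "scene" or "top" or "wrist"; returns a dict with "pixels" (384x512x3 uint8, red, green, blue), "K" (3x3 intrinsics, pixels), "view" (4x4, takes a point from world to camera coordinates); the wrist camera has in their place "hand_eye" (4x4, takes a point from camera to tool coordinates, whose origin is the TCP and whose axes are the flange's). Camera axes: x right, y up, looking along -z (the intrinsics and any distortion apply to the point x, -y, -z); pixel columns grow to the right and rows downward; lengths in m; the calibration is good to about 2 mm. A picture is of the moment at which its call begins: read the wrist's pose just before it. There is no depth.
- sign_off(): hands the job in; it is judged then, once.
The state is a dict: "clock": time; "qpos": joint angles; "dq": joint speeds; "effort": joint torques, N m; "position": TCP position; "orientation": TCP orientation; "ft_force": force on the tool from outside, world axes, zero at the start; "torque": the same for the moment, N m; "gripper_width": opening from 0.0 (shut) to 1.0 (fully open); "gripper_force": force on a finger pad.
Only numpy, scipy, OpenCV 4.12 (cv2) and the standard library are available. Lean on these libraries where they do the work, as an engineer would, in place of code of your own. Each camera call takes 0.05 s, during which the arm holds its last target. There are 200 camera calls.

## Working session

There is one attempt and no reset: what is moved stays moved. The work goes in short steps, Python scripts to look and compute and a tool call to move; the robot and the scene stay as the last step left them, time stands still between calls to the robot, and variables do not carry over. Pictures are saved under pics/ and viewed, at most 14 in all, crops included, and the job is handed in when it is done.

Besides the shell and the picture viewer there is one more tool, called as name(argument=value, ...), one argument or row to a line, values as JSON. send_rows: Moves the arm, as the interface text tells. Its arguments: {"type":"object","properties":{"commands":{"type":"array"}},"required":["commands"]}

```bash
mkdir -p pics; ls
python3 - <<'E'
from cell import *
import cv2,numpy as np
print(state())
for n in ["top","scene"]:
    c=camera(n); cv2.imwrite(f"pics/{n}0.png",cv2.cvtColor(c["pixels"],cv2.COLOR_RGB2BGR)); print(n,c["K"],c["view"],[k for k in c])
E
```

```text
pics
{'clock': 0.0, 'qpos': array([ 9.53509638e-01,  2.07461848e-01,  1.54299599e+00, -2.87987025e-05,
        1.39348528e+00, -1.50489715e-01]), 'dq': array([-1.53275389e-05,  8.71905812e-04,  2.06122997e-04,  1.33675201e-03,
        2.48615457e-03,  6.04811110e-04]), 'effort': array([ 7.45919260e-04, -3.83007574e+01, -2.91610497e+01,  1.78926467e-05,
        1.00897648e-02,  3.72736031e-05]), 'position': array([0.25834439, 0.51286491, 0.24408203]), 'orientation': array([-3.13926450e+00, -3.24372806e-04,  2.67480042e+00]), 'ft_force': array([-0.23300802,  1.00970795, -0.5199266 ]), 'torque': array([-0.02818685,  0.05318033,  0.0015342 ]), 'gripper_force': 0.0, 'gripper_width': 1.0020963005923664}
top [[399.93149194   0.         258.49125794]
 [  0.         399.93149194 192.29757763]
 [  0.           0.           1.        ]] [[-0.00550062 -0.9999041   0.01270973  0.02648027]
 [ 0.99355684 -0.00402602  0.1132634  -0.42687404]
 [-0.11320136  0.01325086  0.9934837  -1.06323006]
 [ 0.          0.          0.          1.        ]] ['pixels', 'K', 'view']
scene [[395.38322158   0.         254.85249746]
 [  0.         395.38322158 188.08711083]
 [  0.           0.           1.        ]] [[ 0.85799782  0.51349682 -0.01267892 -0.38605908]
 [-0.41410475  0.70610696  0.57439552  0.13810125]
 [ 0.30390295 -0.48757971  0.81847971 -1.06084297]
 [ 0.          0.          0.          1.        ]] ['pixels', 'K', 'view']
```

View pics/top0.png

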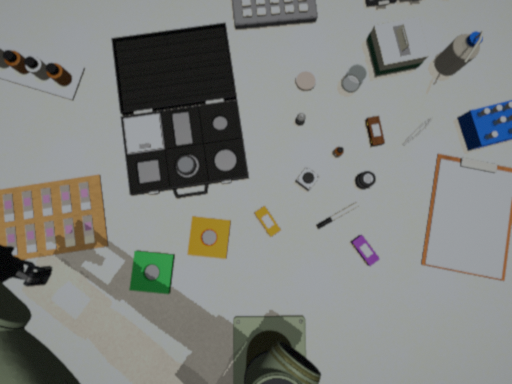

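View pics/scene0.png

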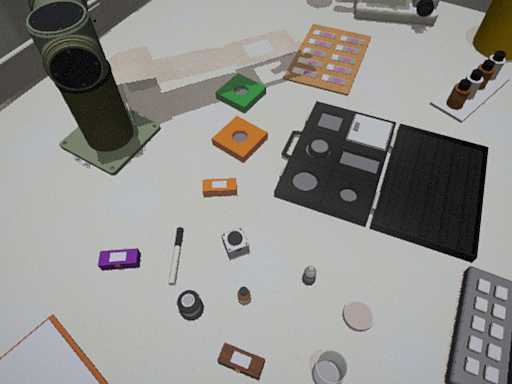

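```bash
cat > h.py <<'E'
from cell import *
import cv2,numpy as np
from scipy.spatial.transform import Rotation as Ro
def grab(n):
    s=state(); c=camera(n)
    if n=="wrist":
        T=np.eye(4);T[:3,:3]=Ro.from_euler("xyz",s["orientation"]).as_matrix();T[:3,3]=s["position"]
        c["view"]=np.linalg.inv(T@c["hand_eye"])
    c["bgr"]=cv2.cvtColor(c["pixels"],cv2.COLOR_RGB2BGR)
    return c
def ray(c,uv,z):
    "pixels -> world points on the plane of height z"
    uv=np.atleast_2d(np.asarray(uv,float)); V=np.linalg.inv(c["view"])
    d=np.c_[uv,np.ones(len(uv))]@np.linalg.inv(c["K"]).T; d=d*[1,-1,-1]@V[:3,:3].T
    return V[:3,3]+d*((z-V[2,3])/d[:,2])[:,None]
def proj(c,P):
    p=np.c_[np.atleast_2d(P),np.ones(len(np.atleast_2d(P)))]@c["view"].T
    q=(p[:,:3]*[1,-1,-1])@c["K"].T
    return q[:,:2]/q[:,2:]
def blobs(mask,amin):
    return [k for k in cv2.findContours(mask.astype(np.uint8),cv2.RETR_LIST,cv2.CHAIN_APPROX_NONE)[0] if cv2.contourArea(k)>amin]
E
python3 - <<'E'
from h import *
c=grab("top"); b=c["bgr"]; np.save("top.npy",b)
tiles=[]
for u,v in [(300,119),(366,180),(308,178),(375,131),(338,152)]:
    t=cv2.resize(b[v-20:v+20,u-20:u+20],(160,160),interpolation=cv2.INTER_CUBIC); tiles.append(t)
case=cv2.resize(b[95:200,110:255],None,fx=4,fy=4,interpolation=cv2.INTER_CUBIC)
out=np.zeros((160+420,800,3),np.uint8); out[:160]=np.hstack(tiles); out[160:160+case.shape[0],:case.shape[1]]=case
cv2.imwrite("pics/crop1.png",out)
V=np.linalg.inv(c["view"]);print("cam",V[:3,3])
for n,p,z in [("obj",(300,117),.05),("adp",(366,179),.05),("cam",(308,177),.04),("box",(375,131),.026),("oil",(338,151),.049),("oblong",(182,128),.02),("small",(220,123),.02),("sq",(149,171),.02),("large",(225,160),.02),("pol",(187,166),.03)]: print(n,ray(c,p,z).round(3), np.hypot(*ray(c,p,z)[0,:2]).round(3))
E
```

```text
cam [0.30391019 0.03884783 1.10431439]
obj [[ 0.629 -0.089  0.05 ]] 0.636
adp [[ 0.459 -0.263  0.05 ]] 0.529
cam [[ 0.466 -0.109  0.04 ]] 0.479
box [[ 0.597 -0.3    0.026]] 0.668
oil [[ 0.535 -0.19   0.049]] 0.568
oblong [[0.608 0.236 0.02 ]] 0.652
small [[0.622 0.13  0.02 ]] 0.635
sq [[0.487 0.324 0.02 ]] 0.585
large [[0.517 0.116 0.02 ]] 0.53
pol [[0.499 0.218 0.03 ]] 0.545
```

View pics/crop1.png

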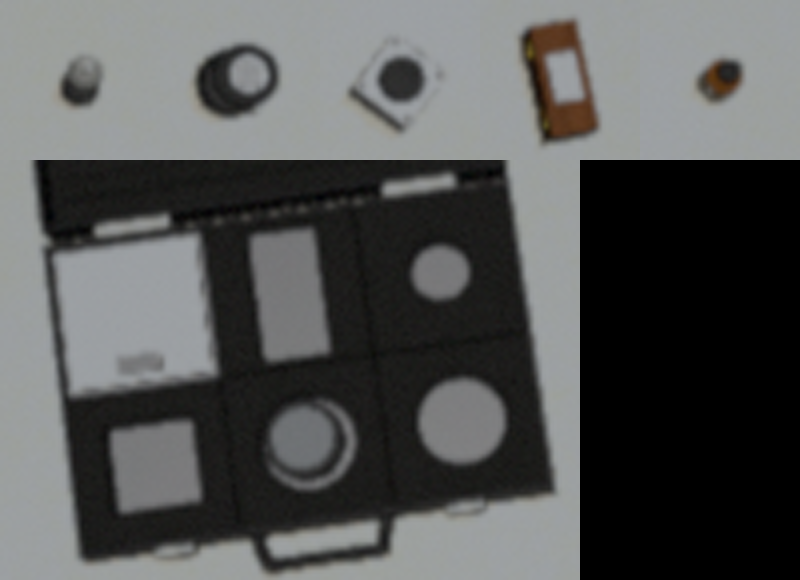

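```bash
cat > nests.py <<'E'
from h import *
from scipy.optimize import least_squares
def run(name,seeds):
    c=grab(name); g=cv2.cvtColor(c["bgr"],cv2.COLOR_BGR2GRAY); V=np.linalg.inv(c["view"])[:3,3]
    res=[]
    for u,v in seeds:
        k=[k for k in blobs(g>60,60) if cv2.pointPolygonTest(k,(u,v),False)>=0]
        k=min(k,key=cv2.contourArea)[:,0]; W=ray(c,k,.015)[:,:2].astype(np.float32)
        m=cv2.moments(W.reshape(-1,1,2)); ctr=np.array([m["m10"],m["m01"]])/m["m00"]
        d=ctr-V[:2]; off=d*(9e-3/(V[2]-.015))/2
        r=cv2.minAreaRect(W); print(name,(u,v),ctr.round(4),"corr",(ctr-off).round(4),"rect",np.round(r[1],4),round(r[2],1)); res.append(ctr-off)
    res=np.array(res)
    # lattice: cols (case x'), rows ; oblong(1,1) small(2,1) sq(0,0) large(2,0)
    G=np.array([[1,1],[2,1],[0,0],[2,0]])*.106
    f=lambda p:(p[:2]+np.c_[G[:,0]*np.sin(p[2])+G[:,1]*np.cos(p[2]),-G[:,0]*np.cos(p[2])+G[:,1]*np.sin(p[2])]-res).ravel()
    s=least_squares(f,[.487,.324,.1]); print("yaw",np.degrees(s.x[2]).round(2),"resid mm",(s.fun*1e3).round(1)); print((s.fun.reshape(-1,2)+res).round(4))
run("top",[(182,128),(220,123),(149,171),(225,160)])
run("scene",[(360,161),(348,194),(330,123),(305,181)])
E
python3 nests.py
```

```text
top (182, 128) [0.6086 0.2368] corr [0.6074 0.236 ] rect [0.0927 0.048 ] 8.4
top (220, 123) [0.6241 0.1313] corr [0.6228 0.131 ] rect [0.0391 0.0373] 89.9
top (149, 171) [0.4882 0.3265] corr [0.4874 0.3253] rect [0.0597 0.059 ] 8.3
top (225, 160) [0.5188 0.1161] corr [0.5179 0.1158] rect [0.0595 0.0589] 44.7
yaw 8.3 resid mm [ 0.1 -0.1 -0.   0.  -0.1  0.2  0.  -0.1]
[[0.6075 0.2359]
 [0.6228 0.131 ]
 [0.4873 0.3255]
 [0.5179 0.1157]]
scene (360, 161) [0.6076 0.2408] corr [0.6082 0.237 ] rect [0.0932 0.0417] 8.4
scene (348, 194) [0.623  0.1353] corr [0.6236 0.132 ] rect [0.0352 0.0355] 60.1
scene (330, 123) [0.4867 0.3309] corr [0.488  0.3265] rect [0.0589 0.0529] 8.3
scene (305, 181) [0.5174 0.12  ] corr [0.5185 0.1168] rect [0.0546 0.0574] 87.0
yaw 8.28 resid mm [-0.  -0.  -0.1  0.   0.   0.   0.1 -0. ]
[[0.6082 0.2369]
 [0.6235 0.1321]
 [0.488  0.3266]
 [0.5186 0.1168]]
```

```bash
cat > objs.py <<'E'
from h import *
def near(ks,p): return min(ks,key=lambda k:np.hypot(*(k[:,0].mean(0)-p)))
def cen(c,k,z):
    W=ray(c,k[:,0],z)[:,:2].astype(np.float32); m=cv2.moments(W.reshape(-1,1,2))
    return np.array([m["m10"],m["m01"]])/m["m00"],cv2.minAreaRect(W)
def show(t,r): print(t,r[0].round(4),"size",np.round(r[1][1],4),"ang",round(r[1][2],1))
P={"top":dict(o=(301,119),a=(366,180),c=(308,178),b=(375,131)),"scene":dict(o=(310,275),a=(190,305),c=(235,241),b=(241,361))}
for n in P:
    c=grab(n); p=P[n]; b=c["bgr"].astype(int); g=b.mean(2); bg=cv2.medianBlur(c["bgr"],61).astype(int)
    diff=np.abs(b-bg).max(2)
    show(n+" objective silh z.026",cen(c,near(blobs(diff>35,20),p["o"]),.026))
    show(n+" adapter silh z.025",cen(c,near(blobs(diff>35,20),p["a"]),.025))
    w=np.zeros(g.shape,bool);w[p["a"][1]-20:p["a"][1]+20,p["a"][0]-20:p["a"][0]+20]=1
    show(n+" adapter disc z.051",cen(c,near(blobs((g>105)&(diff<120)&w,15)+[near(blobs(diff>35,20),p["a"])],np.array(p["a"])+[1,-3]),.051))
    show(n+" camera cap z.051",cen(c,near(blobs(g<90,30),p["c"]),.051))
    show(n+" camera silh",cen(c,near(blobs(diff>25,100),p["c"]),.03))
    red=(b[...,2]-b[...,0]>30)
    show(n+" box z.026",cen(c,near(blobs(cv2.morphologyEx(red.astype(np.uint8),cv2.MORPH_CLOSE,np.ones((3,3)))>0,50),p["b"]),.026))
    show(n+" label z.026",cen(c,near(blobs((g>130)&~red,20)[0:],p["b"]),.026))
E
python3 objs.py
```

```text
top objective silh z.026 [ 0.6281 -0.0903] size [0.025  0.0315] ang 88.9
top adapter silh z.025 [ 0.4603 -0.266 ] size [0.0476 0.0597] ang 18.2
top adapter disc z.051 [ 0.4613 -0.2678] size [0.0214 0.022 ] ang 88.0
top camera cap z.051 [ 0.4635 -0.1074] size [0.0268 0.0243] ang 89.8
top camera silh [ 0.4664 -0.11  ] size [0.0328 0.0302] ang 89.8
top box z.026 [ 0.5963 -0.2973] size [0.0774 0.0376] ang 11.6
top label z.026 [ 0.5968 -0.2978] size [0.0907 0.0499] ang 11.0
scene objective silh z.026 [ 0.6351 -0.0968] size [0.0262 0.0414] ang 25.9
scene adapter silh z.025 [ 0.4623 -0.2666] size [0.0469 0.0625] ang 60.5
scene adapter disc z.051 [ 0.4691 -0.2705] size [0.0809 0.0744] ang 30.7
scene camera cap z.051 [ 0.4672 -0.1099] size [0.0272 0.0327] ang 32.1
scene camera silh [ 0.4595 -0.1015] size [0.0349 0.0358] ang 79.1
scene box z.026 [ 0.6008 -0.3012] size [0.0787 0.0361] ang 9.8
scene label z.026 [ 0.6017 -0.3024] size [0.0857 0.0416] ang 9.6
```

send_rows(
  commands=[85,0.33,-1,0,-0.05,85,0.33,-1,0,-0.05,85,0.33,-1,0,-0.05,85,0.33,-1,0,-0.05,85,0.33,-1,0,-0.05],
)

```text
clock: 0.85
position: [0.3002, 0.3875, 0.2453]
orientation: [3.141, 0.0, 2.64]
ft_force: [0.5, 0.3, 0.3]
gripper_width: 0.994
gripper_force: 0.0
```

send_rows(
  commands=[85,0.33,-1,0,-0.05,85,0.33,-1,0,-0.05,85,0.33,-1,0,-0.05,85,0.33,-1,0,-0.05,85,0.33,-1,0,-0.05],
)

```text
clock: 1.35
position: [0.3415, 0.2625, 0.2455]
orientation: [3.141, 0.0, 2.605]
ft_force: [-0.0, -0.1, 0.7]
gripper_width: 0.994
gripper_force: 0.0
```

send_rows(
  commands=[85,0.33,-1,0,-0.05,85,0.33,-1,0,-0.05,85,0.33,-1,0,-0.05,85,0.33,-1,0,-0.05,85,0.33,-1,0,-0.05],
)

```text
clock: 1.85
position: [0.3827, 0.1375, 0.2455]
orientation: [3.141, 0.0, 2.57]
ft_force: [0.6, 0.8, 0.0]
gripper_width: 0.998
gripper_force: 0.0
```

send_rows(
  commands=[85,0.33,-1,0,-0.05,85,0.33,-1,0,-0.05,85,0.33,-1,0,-0.05,85,0.33,-1,0,-0.05,85,0.33,-1,0,-0.05],
)

```text
clock: 2.35
position: [0.424, 0.0124, 0.2455]
orientation: [3.141, 0.0, 2.535]
ft_force: [0.3, 0.7, 0.2]
gripper_width: 0.997
gripper_force: 0.0
```

send_rows(
  commands=[85,0.33,-1,0,-0.05,85,0.33,-1,0,-0.05,85,0.33,-1,0,-0.05,85,0.33,-0.9,0,-0.05,85,0.33,0,0,-0.05],
)

```text
clock: 2.85
position: [0.4655, -0.0863, 0.2455]
orientation: [-3.141, 0.001, 2.496]
ft_force: [-0.7, 0.2, -0.0]
gripper_width: 0.991
gripper_force: 0.0
```

Run:
```python
from h import *
s=state();print(s["position"],np.degrees(s["orientation"]),s["clock"])
c=grab("wrist");cv2.imwrite("pics/w1.png",c["bgr"]);print(c["hand_eye"],c["K"][0])
print(proj(c,[[.466,-.109,.051],[.466,-.109,0]]))
```

```text
[ 0.46550399 -0.08633948  0.24546112] [-1.79964402e+02  5.58987830e-02  1.43031252e+02] 2.85
[[ 6.47069430e-04  9.52608485e-01  3.04198383e-01  7.80079827e-02]
 [ 9.99999787e-01 -6.42558770e-04 -1.14932750e-04  8.82138986e-04]
 [ 8.59794261e-05  3.04198392e-01 -9.52608698e-01 -1.28924111e-01]
 [ 0.00000000e+00  0.00000000e+00  0.00000000e+00  1.00000000e+00]] [286.61385249   0.         256.41652524]
[[240.55167363 178.58105844]
 [242.58208514 168.15830409]]
```

View pics/w1.png

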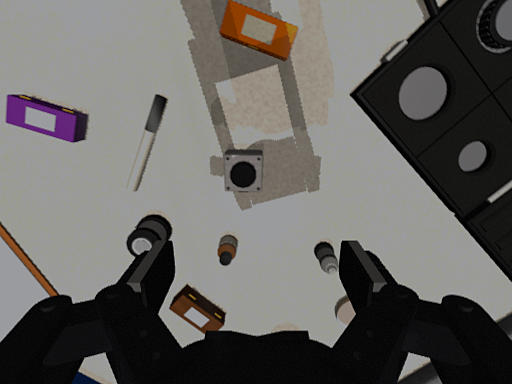

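```bash
python3 - <<'E'
from h import *
from objs import cen,show,near
E
cat > wm.py <<'E'
from h import *
def near(ks,p): return min(ks,key=lambda k:np.hypot(*(k[:,0].mean(0)-p)))
def cen(c,k,z):
    W=ray(c,k[:,0],z)[:,:2].astype(np.float32); m=cv2.moments(W.reshape(-1,1,2))
    return np.array([m["m10"],m["m01"]])/m["m00"],cv2.minAreaRect(W)
def show(t,r): print(t,r[0].round(4),"size",np.round(r[1][1],4),"ang",round(r[1][2],1))
E
python3 - <<'E'
from wm import *
c=grab("wrist"); b=c["bgr"].astype(int); g=b.mean(2)
show("cap",cen(c,near(blobs(g<50,60),(243,174)),.051))
lit=blobs((g>95),60)
for k in lit:
    x,y,w,h=cv2.boundingRect(k)
    if w<60 and h<60 and y<345: show(str((x+w//2,y+h//2)),cen(c,k,.045))
red=(b[...,2]-b[...,0]>25)
for k in blobs(cv2.morphologyEx(red.astype(np.uint8),3,np.ones((3,3)))>0,150):
    x,y,w,h=cv2.boundingRect(k); print("red",(x+w//2,y+h//2)); show("",cen(c,k,.026))
E
```

```text
top objective silh z.026 [ 0.5919 -0.068 ] size [0.0271 0.1017] ang 63.3
top adapter silh z.025 [ 0.4449 -0.2536] size [0.0242 0.3865] ang 70.2
top adapter disc z.051 [ 0.4574 -0.253 ] size [0.0117 0.1136] ang 71.2
top camera cap z.051 [ 0.4638 -0.1072] size [0.0267 0.0271] ang 89.0
top camera silh [ 0.4329 -0.1035] size [0.1934 0.3931] ang 69.3
top box z.026 [ 0.4037 -0.4543] size [0.0645 0.3067] ang 78.3
top label z.026 [ 0.6307 -0.2152] size [0.1501 0.0301] ang 68.1
scene objective silh z.026 [ 0.635  -0.0966] size [0.0262 0.0414] ang 25.9
scene adapter silh z.025 [ 0.4623 -0.2666] size [0.0486 0.0633] ang 60.5
scene adapter disc z.051 [ 0.4691 -0.2705] size [0.0809 0.0744] ang 30.7
scene camera cap z.051 [ 0.4668 -0.1096] size [0.0272 0.0329] ang 32.1
scene camera silh [ 0.4907 -0.0902] size [0.0581 0.0939] ang 32.6
scene box z.026 [ 0.6008 -0.3013] size [0.0793 0.0362] ang 10.1
scene label z.026 [ 0.6019 -0.3022] size [0.0845 0.0407] ang 9.6
cap [ 0.4625 -0.1041] size [0.0303 0.0302] ang 53.3
(194, 318) [ 0.5891 -0.2851] size [0.0327 0.0195] ang 9.5
(323, 258) [ 0.6135 -0.0855] 
[... 275 characters left out ...]
.6063 0.1218] size [0.0297 0.0312] ang 66.7
(242, 168) [ 0.4481 -0.0854] size [0.0477 0.0593] ang 51.2
(37, 120) [ 0.2764 -0.2481] size [0.0326 0.0201] ang 35.3
(217, 112) [ 0.3909 -0.0827] size [0.0167 0.0307] ang 65.9
(420, 95) [0.5088 0.1072] size [0.0487 0.0525] ang 64.4
(256, 31) [0.3514 0.0016] size [0.0323 0.0194] ang 33.9
(502, 21) [0.4962 0.2082] size [0.0178 0.0382] ang 68.4
red (194, 319)
 [ 0.5997 -0.2996] size [0.0375 0.0241] ang 10.1
red (194, 316)
 [ 0.5958 -0.2969] size [0.0792 0.042 ] ang 10.0
red (27, 263)
 [ 0.3926 -0.4281] size [0.012  0.1181] ang 78.6
red (256, 31)
 [0.3485 0.0037] size [0.0353 0.0206] ang 33.8
red (256, 31)
 [0.3495 0.0027] size [0.0799 0.0378] ang 33.8
```

send_rows(
  commands=[85,-0.04,-0.83,-0.96,0,85,0,0,-0.96,0,85,0,0,-0.96,0,85,0,0,-0.96,0,85,0,0,-0.96,0],
)

```text
clock: 3.55
position: [0.4637, -0.1036, 0.1246]
orientation: [3.141, 0.0, 2.502]
ft_force: [0.7, 0.1, -0.3]
gripper_width: 0.992
gripper_force: 0.0
```

send_rows(
  commands=[85,0,0,-0.96,0,85,0,0,-0.96,0,85,0,0,-0.96,0,85,0,0,-0.96,0,85,0,0,0,0],
)

```text
clock: 4.05
position: [0.4607, -0.1024, 0.0265]
orientation: [-3.14, -0.008, 2.502]
ft_force: [0.4, -0.1, 0.3]
gripper_width: 0.998
gripper_force: 0.0
```

send_rows(
  commands=[0,0,0,0,0,0,0,0,0,0,0,0,0,0,0,0,0,0,0,0,0,0,0,0,0],
)

```text
clock: 4.55
position: [0.4658, -0.1055, 0.0313]
orientation: [3.141, 0.004, 2.5]
ft_force: [-1.1, 0.5, 5.6]
gripper_width: 0.523
gripper_force: 63.4
```

send_rows(
  commands=[0,0,0,0,0,0,0,0,0,0,0,0,0,0,0,0,0,0,0,0],
)

```text
clock: 4.95
position: [0.4658, -0.1055, 0.0313]
orientation: [3.141, 0.004, 2.5]
ft_force: [-0.4, 0.9, 7.0]
gripper_width: 0.527
gripper_force: 63.4
```

send_rows(
  commands=[0,0,0,0.5,0,0,0,0,1,0,0,0,0,1,0,0,0,0,1,0,0,0,0.4,0,-0.2],
)

```text
clock: 5.45
position: [0.4671, -0.0965, 0.1214]
orientation: [3.139, 0.009, 2.47]
ft_force: [0.8, -1.0, -2.4]
gripper_width: 0.522
gripper_force: 62.5
```

send_rows(
  commands=[0,0.05,0.96,0,-0.3,0,0.05,0.96,0,-0.3,0,0.05,0.96,0,-0.3,0,0.05,0.96,0,-0.3,0,0.05,0.96,0,-0.3],
)

```text
clock: 5.95
position: [0.4698, 0.0263, 0.1173]
orientation: [3.142, -0.0, 2.261]
ft_force: [0.6, 0.7, -1.7]
gripper_width: 0.526
gripper_force: 62.4
```

send_rows(
  commands=[0,0.05,0.96,0,-0.3,0,0.05,0.96,0,-0.3,0,0.05,0.96,0,-0.3,0,0.05,0.96,0,-0.3,0,0.05,0.96,0,-0.3],
)

```text
clock: 6.45
position: [0.476, 0.1462, 0.1173]
orientation: [-3.141, -0.0, 2.052]
ft_force: [-0.1, -0.2, -1.8]
gripper_width: 0.523
gripper_force: 62.4
```

send_rows(
  commands=[0,0.05,0.96,0,-0.3,0,0.05,0.96,0,-0.3,0,0.05,0.96,0,-0.3,0,0.05,0.96,0,-0.3,0,0.05,0.96,0,-0.3],
)

```text
clock: 6.95
position: [0.4822, 0.2661, 0.1172]
orientation: [-3.141, -0.0, 1.842]
ft_force: [-0.2, -0.1, -2.4]
gripper_width: 0.522
gripper_force: 62.4
```

send_rows(
  commands=[0,0.05,0.96,0,-0.3,0,0.05,0.96,0,-0.3,0,0,0,0,-0.3,0,0,0,0,0,0,0,0,0,0],
)

```text
clock: 7.45
position: [0.4848, 0.3129, 0.1168]
orientation: [-3.141, 0.0, 1.719]
ft_force: [-0.7, -0.1, -2.4]
gripper_width: 0.527
gripper_force: 62.3
```

Run:
```python
from h import *
s=state();print(s["position"],np.degrees(s["orientation"]),s["clock"],s["gripper_width"],s["ft_force"])
c=grab("wrist");cv2.imwrite("pics/w2.png",c["bgr"])
print(proj(c,[[.4876,.326,.015],[.518,.1162,.015]]))
```

```text
[0.48477296 0.31292733 0.11684662] [-1.79955738e+02  1.55345813e-02  9.85024761e+01] 7.45 0.5271474478079116 [-0.70828654 -0.13269743 -2.42544404]
[[261.48699627 179.17360179]
 [259.38546215 371.1135255 ]]
```

View pics/w2.png

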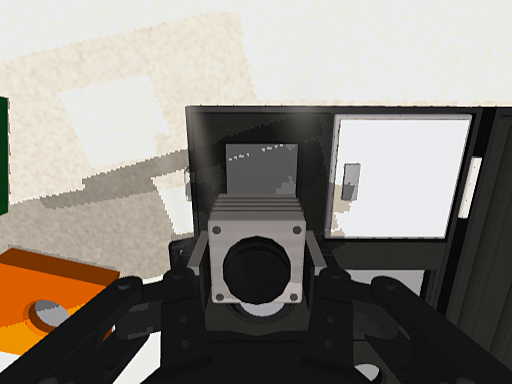

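Run:
```python
from wm import *
s=state(); c=grab("wrist"); g=c["bgr"].mean(2)
k=near(blobs(g[200:320,210:305]<40,1500),(47,70)); k=k+np.array([210,200])
print(cv2.boundingRect(k))
show("cap",cen(c,k,s["position"][2]+.0197)); print(s["position"])
P=ray(c,[[213,219],[300,219],[306,302],[211,302]],s["position"][2]+.0087); print(P.mean(0))
```

```text
(223, 236, 68, 69)
cap [0.4847 0.3179] size [0.0295 0.0347] ang 6.5
[0.48494271 0.31272459 0.11685691]
[0.48566155 0.31537637 0.12555691]
```

send_rows(
  commands=[0,0.09,0.46,0,0,0,0,0,-0.8,0,0,0,0,-0.8,0,0,0,0,-0.6,0,0,0,0,-0.3,0],
)

```text
clock: 8.05
position: [0.4865, 0.3244, 0.0524]
orientation: [-3.139, 0.001, 1.718]
ft_force: [-0.4, -0.1, -1.8]
gripper_width: 0.525
gripper_force: 62.4
```

send_rows(
  commands=[0,0,0,-0.12,0,0,0,0,-0.08,0,0,0,0,0,0,0,0,0,0,0],
)

```text
clock: 8.45
position: [0.4882, 0.325, 0.0502]
orientation: [3.14, -0.001, 1.718]
ft_force: [-0.0, 0.4, -1.8]
gripper_width: 0.521
gripper_force: 62.4
```

send_rows(
  commands=[0,0,0,-0.1,0,0,0,0,0,0,0,0,0,0,0],
)

```text
clock: 8.75
position: [0.4875, 0.3247, 0.0469]
orientation: [3.142, -0.0, 1.718]
ft_force: [0.1, -0.2, -1.5]
gripper_width: 0.524
gripper_force: 62.4
```

send_rows(
  commands=[0,0,0,-0.07,0,0,0,0,0,0,0,0,0,0,0],
)

```text
clock: 9.05
position: [0.4878, 0.3249, 0.0463]
orientation: [3.141, -0.0, 1.718]
ft_force: [-2.2, -0.7, 5.1]
gripper_width: 0.527
gripper_force: 63.3
```

send_rows(
  commands=[55,0,0,0,0,65,0,0,0,0,65,0,0,0,0,65,0,0,0,0,65,0,0,0.2,0],
)

```text
clock: 9.55
position: [0.4869, 0.3244, 0.0493]
orientation: [-3.14, 0.001, 1.718]
ft_force: [0.3, 0.2, -0.3]
gripper_width: 0.76
gripper_force: 0.0
```

send_rows(
  commands=[65,0,0,0.5,0,65,0,0,1,0,65,0,0,1,0,65,0,0,1,0,65,0,0,1,0],
)

```text
clock: 10.05
position: [0.4878, 0.3249, 0.1649]
orientation: [3.14, -0.0, 1.718]
ft_force: [0.4, 0.5, 0.1]
gripper_width: 0.765
gripper_force: 0.0
```

Run:
```python
from wm import *
s=state();print(s["position"],np.degrees(s["orientation"]),s["clock"])
c=grab("wrist");cv2.imwrite("pics/w3.png",c["bgr"])
g=c["bgr"].mean(2)
t=grab("top");gt=t["bgr"].mean(2)
cv2.imwrite("pics/t3.png",cv2.resize(np.hstack([t["bgr"][95:200,110:255]]),None,fx=4,fy=4,interpolation=2))
```

```text
[0.4877941  0.32487001 0.16486203] [ 1.79912793e+02 -2.69155694e-02  9.84574818e+01] 10.05
```

View pics/w3.png

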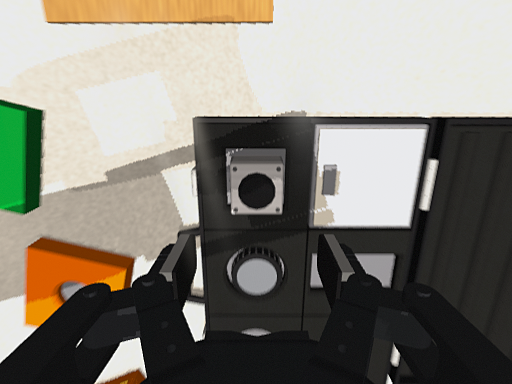

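send_rows(
  commands=[85,-0.045,-1,0,0,85,-0.045,-1,0,0,85,-0.045,-1,0,0,85,-0.045,-1,0,0,85,-0.045,-1,0,0],
)

```text
clock: 10.65
position: [0.4814, 0.1987, 0.1622]
orientation: [-3.141, 0.0, 1.719]
ft_force: [0.1, -0.0, -0.1]
gripper_width: 0.997
gripper_force: 0.0
```

send_rows(
  commands=[85,-0.045,-1,0,0,85,-0.045,-1,0,0,85,-0.045,-1,0,0,85,-0.045,-1,0,0,85,-0.045,-1,0,0],
)

```text
clock: 11.15
position: [0.4757, 0.0738, 0.1623]
orientation: [-3.141, -0.0, 1.718]
ft_force: [0.2, 0.0, 0.0]
gripper_width: 0.994
gripper_force: 0.0
```

send_rows(
  commands=[85,-0.045,-1,0,0,85,-0.045,-1,0,0,85,-0.045,-1,0,0,85,-0.045,-1,0,0,85,-0.045,-1,0,0],
)

```text
clock: 11.65
position: [0.4701, -0.0512, 0.1623]
orientation: [-3.141, -0.0, 1.718]
ft_force: [0.2, -0.3, 0.3]
gripper_width: 0.992
gripper_force: 0.0
```

send_rows(
  commands=[85,-0.045,-1,0,0,85,-0.045,-1,0,0,85,-0.045,-1,0,0,85,-0.045,-1,0,0,85,-0.045,-1,0,0],
)

```text
clock: 12.15
position: [0.4645, -0.1761, 0.1622]
orientation: [-3.141, -0.0, 1.718]
ft_force: [-0.2, 0.7, -0.1]
gripper_width: 0.997
gripper_force: 0.0
```

send_rows(
  commands=[85,-0.045,-1,0,0,85,-0.045,-1,0,0,85,-0.045,-1,0,0,85,-0.045,-0.5,0,0,85,0,0,0,0],
)

```text
clock: 12.65
position: [0.4602, -0.2639, 0.1623]
orientation: [-3.141, -0.0, 1.716]
ft_force: [-0.3, -0.2, -0.5]
gripper_width: 0.994
gripper_force: 0.0
```

Run:
```python
from wm import *
s=state();print(s["position"],np.degrees(s["orientation"]),s["clock"])
c=grab("wrist");cv2.imwrite("pics/w4.png",c["bgr"]); g=c["bgr"].mean(2)
p=proj(c,[[.461,-.267,.051]])[0];print(p)
for k in blobs(g>95,200)+blobs(g<60,200):
    if np.hypot(*(k[:,0].mean(0)-p))<40: print(cv2.boundingRect(k));show("",cen(c,k,.051))
```

```text
[ 0.4602293  -0.26387037  0.16234966] [-1.79992315e+02 -1.00993630e-02  9.83290935e+01] 12.65
[256.13583714 193.34464651]
(243, 178, 27, 26)
 [ 0.4608 -0.265 ] size [0.024  0.0215] ang 32.4
(226, 116, 86, 97)
 [ 0.465  -0.2429] size [0.0902 0.0591] ang 43.0
(0, 0, 512, 348)
 [ 0.4621 -0.2662] size [0.5176 0.3222] ang 8.4
(241, 176, 31, 29)
 [ 0.4603 -0.2644] size [0.0265 0.026 ] ang 8.4
(232, 154, 48, 58)
 [ 0.4594 -0.2578] size [0.0415 0.0521] ang 9.7
```

View pics/w4.png

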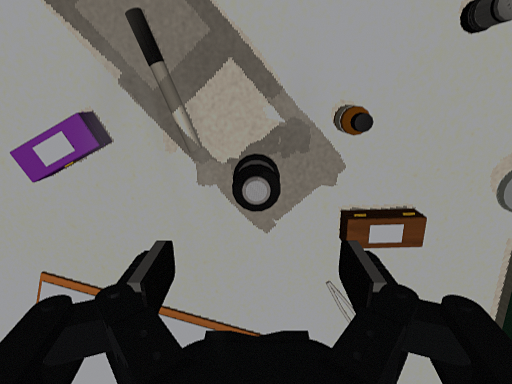

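send_rows(
  commands=[85,0,-0.06,-0.9,0,85,0,0,-1,0,85,0,0,-1,0,85,0,0,-1,0,85,0,0,-0.7,0],
)

```text
clock: 13.2
position: [0.4597, -0.2618, 0.0457]
orientation: [-3.14, -0.003, 1.72]
ft_force: [0.5, -0.2, -0.1]
gripper_width: 0.997
gripper_force: 0.0
```

send_rows(
  commands=[85,0,0,-0.3,0,85,0,0,0,0,85,0,0,0,0,0,0,0,0,0,0,0,0,0,0],
)

```text
clock: 13.7
position: [0.4614, -0.2648, 0.0412]
orientation: [3.14, 0.002, 1.718]
ft_force: [-0.6, 0.0, -0.7]
gripper_width: 0.69
gripper_force: 0.0
```

send_rows(
  commands=[0,0,0,0,0,0,0,0,0,0,0,0,0,0,0,0,0,0,0,0,0,0,0,0,0],
)

```text
clock: 14.2
position: [0.4612, -0.265, 0.0413]
orientation: [3.14, 0.002, 1.718]
ft_force: [-0.6, 1.6, 5.6]
gripper_width: 0.488
gripper_force: 59.9
```

send_rows(
  commands=[0,0,0,0.4,0,0,0,0,0.9,0,0,0,0,1,0,0,0,0,0.7,0,0,0,0,0,0],
)

```text
clock: 14.7
position: [0.4624, -0.2658, 0.1183]
orientation: [3.137, 0.005, 1.718]
ft_force: [0.1, -0.7, -0.2]
gripper_width: 0.49
gripper_force: 60.8
```

send_rows(
  commands=[0,0.14,0.96,0,0,0,0.14,0.96,0,0,0,0.14,0.96,0,0,0,0.14,0.96,0,0,0,0.14,0.96,0,0],
)

```text
clock: 15.2
position: [0.4771, -0.1429, 0.1138]
orientation: [-3.14, -0.001, 1.718]
ft_force: [0.6, -0.2, -1.8]
gripper_width: 0.484
gripper_force: 60.8
```

send_rows(
  commands=[0,0.14,0.96,0,0,0,0.14,0.96,0,0,0,0.14,0.96,0,0,0,0.14,0.96,0,0,0,0.14,0.96,0,0],
)

```text
clock: 15.7
position: [0.4945, -0.0231, 0.1138]
orientation: [-3.139, -0.001, 1.718]
ft_force: [0.2, -0.3, -1.7]
gripper_width: 0.488
gripper_force: 60.8
```

send_rows(
  commands=[0,0.14,0.96,0,0,0,0.14,0.96,0,0,0,0.14,0.96,0,0,0,0.14,0.96,0,0,0,0.14,0.96,0,0],
)

```text
clock: 16.2
position: [0.512, 0.0967, 0.1137]
orientation: [-3.139, -0.0, 1.718]
ft_force: [-0.4, 0.1, -1.2]
gripper_width: 0.484
gripper_force: 60.8
```

send_rows(
  commands=[0,0.14,0.9,0,0,0,0,0,0,0,0,0,0,0,0],
)

```text
clock: 16.5
position: [0.5156, 0.1182, 0.1139]
orientation: [-3.139, 0.0, 1.72]
ft_force: [0.3, 0.0, -1.6]
gripper_width: 0.486
gripper_force: 60.9
```

Run:
```python
from wm import *
s=state();print(s["position"],np.degrees(s["orientation"]),s["clock"],s["ft_force"])
c=grab("wrist");cv2.imwrite("pics/w5.png",c["bgr"]); g=c["bgr"].mean(2)
z=s["position"][2]+.0097; p=proj(c,[[*s["position"][:2],z]])[0];print(p)
for k in blobs(g>95,200)+blobs(g<60,200):
    if np.hypot(*(k[:,0].mean(0)-p))<40: print(cv2.boundingRect(k));show("",cen(c,k,z))
```

```text
[0.51557718 0.1182411  0.1139316 ] [-1.79871024e+02  1.88763674e-02  9.85262961e+01] 16.5 [ 0.30805657  0.0263995  -1.64465767]
[255.21309601 268.32092369]
(231, 245, 52, 46)
 [0.5162 0.1183] size [0.0246 0.0249] ang 8.7
(230, 241, 54, 52)
 [0.5161 0.119 ] size [0.0256 0.0281] ang 8.6
```

View pics/w5.png

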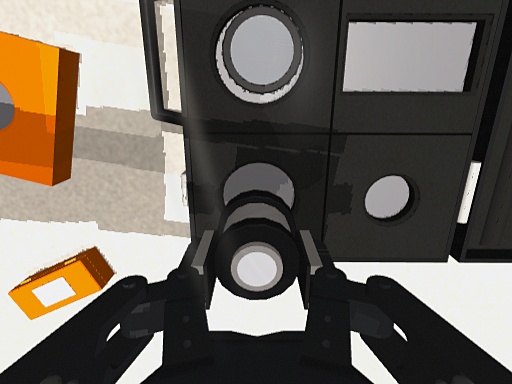

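send_rows(
  commands=[0,0.08,-0.08,0,0,0,0,0,-0.8,0,0,0,0,-0.7,0,0,0,0,-0.5,0,0,0,0,-0.15,0],
)

```text
clock: 17.05
position: [0.5172, 0.1153, 0.0596]
orientation: [-3.138, -0.0, 1.717]
ft_force: [-0.5, -0.8, -1.0]
gripper_width: 0.489
gripper_force: 60.9
```

send_rows(
  commands=[0,0,0,0,0,0,0,0,-0.08,0,0,0,0,0,0,0,0,0,0,0],
)

```text
clock: 17.45
position: [0.5191, 0.1163, 0.06]
orientation: [3.14, 0.0, 1.718]
ft_force: [0.3, -0.0, -1.0]
gripper_width: 0.489
gripper_force: 60.9
```

send_rows(
  commands=[0,0,0,-0.1,0,0,0,0,0,0,0,0,0,0,0],
)

```text
clock: 17.75
position: [0.5184, 0.1163, 0.0567]
orientation: [-3.141, -0.0, 1.718]
ft_force: [-0.4, -0.7, -1.0]
gripper_width: 0.488
gripper_force: 60.9
```

send_rows(
  commands=[0,0,0,-0.06,0,0,0,0,0,0,0,0,0,0,0],
)

```text
clock: 18.05
position: [0.5187, 0.1163, 0.0563]
orientation: [3.142, 0.0, 1.718]
ft_force: [-3.0, -0.1, 5.5]
gripper_width: 0.49
gripper_force: 61.5
```

send_rows(
  commands=[50,0,0,0,0,62,0,0,0,0,62,0,0,0,0,62,0,0,0.2,0,62,0,0,0.5,0],
)

```text
clock: 18.55
position: [0.5173, 0.1161, 0.0721]
orientation: [-3.138, -0.0, 1.718]
ft_force: [-0.2, 0.6, -0.7]
gripper_width: 0.723
gripper_force: 0.0
```

send_rows(
  commands=[62,0,0,0.9,0,62,0,0,1,0,62,0,0,1,0,62,0,0,0.7,0,62,0,0,0,0],
)

```text
clock: 19.05
position: [0.5214, 0.1164, 0.1671]
orientation: [3.133, 0.001, 1.718]
ft_force: [-0.2, -0.8, 0.6]
gripper_width: 0.725
gripper_force: 0.0
```

send_rows(
  commands=[70,0.5,-0.93,0,0,70,0.5,-0.93,0,0,70,0.5,-0.93,0,0,70,0.5,-0.93,0,0,70,0.5,-0.93,0,0],
)

```text
clock: 19.55
position: [0.5807, -0.0009, 0.1618]
orientation: [-3.14, -0.001, 1.718]
ft_force: [0.2, 0.3, 0.1]
gripper_width: 0.821
gripper_force: 0.0
```

send_rows(
  commands=[70,0.5,-0.93,0,0,70,0.5,-0.93,0,0,70,0.5,-0.93,0,0,70,0.5,-0.93,0,0,70,0,0,0,0],
)

```text
clock: 20.05
position: [0.6318, -0.0962, 0.1619]
orientation: [-3.142, 0.001, 1.715]
ft_force: [0.2, 1.1, 0.3]
gripper_width: 0.817
gripper_force: 0.0
```

Run:
```python
from wm import *
s=state();print(s["position"],np.degrees(s["orientation"]),s["clock"])
c=grab("wrist");cv2.imwrite("pics/w6.png",c["bgr"]); g=c["bgr"].mean(2)
p=proj(c,[[.631,-.093,.054],[.631,-.093,0]]);print(p)
```

```text
[ 0.63179996 -0.09615385  0.16193285] [-1.79998431e+02  6.67352942e-02  9.82657297e+01] 20.05
[[255.37538969 187.41949442]
 [255.54801399 171.74504096]]
```

View pics/w6.png

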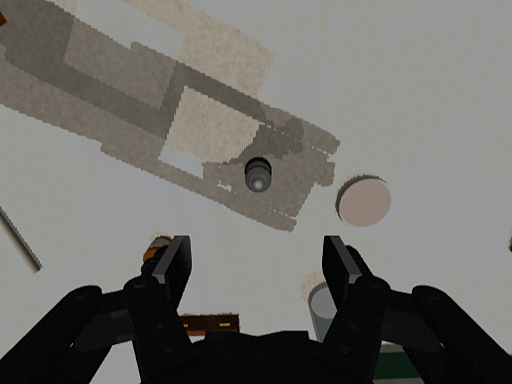

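Run:
```python
from wm import *
c=grab("wrist"); g=c["bgr"].mean(2); s=state();print(s["position"])
k=near(blobs(g<80,100),(258,172)); print(cv2.boundingRect(k)); x,y,w,h=cv2.boundingRect(k)
sub=g[y:y+h+6,x:x+w]; 
for r in range(y-2,y+h+8,2): print(r,g[r,246:272:3].astype(int))
print(ray(c,[[258,184]],.054),ray(c,[[258,169]],.0))
```

```text
[ 0.63038327 -0.09317212  0.16167084]
(244, 158, 29, 37)
156 [ 82  83  82  82  79 100 101  98 101]
158 [ 83  84  85  90  78  84 108 101 100]
160 [ 85  85  70   8   1   0  47  98 103]
162 [ 83  77   0   9  11   6   4  43 106]
164 [83  2 11 35 42 40 18 11 98]
166 [69  3 40 47 49 48 46 16 34]
168 [34 29 46 28 18 20 40 45  4]
170 [ 0 41 14 52 57 60 31 35 19]
172 [ 0 20 56 59 62 67 67 39 40]
174 [ 1 45 59 61 62 65 64 65 17]
176 [ 0 57 59 64 62 66 66 65 40]
178 [48 54 60 71 73 80 72 60 61]
180 [41 54 67 58 58 57 78 65 61]
182 [40 56 81 53 77 68 57 70 60]
184 [ 70  58  62  83 106  89  55  75  59]
186 [ 94  58  59  97 132 124  69  74  57]
188 [107  48  72  93 134 129  60  68  82]
190 [103  59  64  78 106  95  65  54 104]
192 [ 98 106  61  63  75  74  58  87 101]
194 [101 103 109  73  71  72  93 100 103]
196 [100 101  99 104 101 100  98  99 103]
198 [ 99 104 103 102 101  99 102 105 102]
200 [100 105 101 103 104 103  99 102 100]
202 [104 104  98 102 100 104 102  97 104]
[[ 0.6317423  -0.08758614  0.054     ]] [[ 0.63197664 -0.0876142   0.        ]]
```

send_rows(
  commands=[70,0.04,0.07,-0.9,0,70,0,0,-1,0,70,0,0,-1,0,70,0,0,-1,0,70,0,0,-0.8,0],
)

```text
clock: 20.65
position: [0.6303, -0.0895, 0.0432]
orientation: [-3.139, -0.002, 1.72]
ft_force: [-0.8, -0.1, 1.3]
gripper_width: 0.818
gripper_force: 0.0
```

send_rows(
  commands=[70,0,0,-0.4,0,70,0,0,-0.17,0,70,0,0,0,0,70,0,0,0,0,40,0,0,0,0],
)

```text
clock: 21.15
position: [0.6331, -0.0915, 0.0325]
orientation: [3.139, 0.001, 1.718]
ft_force: [-0.1, 0.1, -0.1]
gripper_width: 0.668
gripper_force: 0.0
```

send_rows(
  commands=[0,0,0,0,0,0,0,0,0,0,0,0,0,0,0,0,0,0,0,0,0,0,0,0,0],
)

```text
clock: 21.65
position: [0.6327, -0.0915, 0.0319]
orientation: [3.14, 0.001, 1.718]
ft_force: [-0.6, 0.5, 4.2]
gripper_width: 0.258
gripper_force: 59.0
```

send_rows(
  commands=[0,0,0,0,0,0,0,0,0,0,0,0,0,0,0],
)

```text
clock: 21.95
position: [0.6327, -0.0915, 0.0319]
orientation: [3.14, 0.001, 1.718]
ft_force: [-0.8, 0.2, 5.5]
gripper_width: 0.259
gripper_force: 59.0
```

send_rows(
  commands=[0,0,0,0.4,0,0,0,0,0.9,0,0,0,0,1,0,0,0,0,0.7,0,0,0,0,0,0],
)

```text
clock: 22.45
position: [0.6339, -0.0918, 0.1091]
orientation: [3.137, 0.002, 1.718]
ft_force: [0.2, 0.3, -1.0]
gripper_width: 0.257
gripper_force: 58.9
```

send_rows(
  commands=[0,-0.04,0.99,0,0,0,-0.04,0.99,0,0,0,-0.04,0.99,0,0,0,-0.04,0.99,0,0,0,-0.04,0.99,0,0],
)

```text
clock: 22.95
position: [0.6254, 0.0335, 0.104]
orientation: [-3.138, -0.001, 1.718]
ft_force: [-0.3, 0.4, -1.5]
gripper_width: 0.258
gripper_force: 58.8
```

send_rows(
  commands=[0,-0.05,0.99,0,0,0,-0.05,0.99,0,0,0,-0.05,0.99,0,0,0,-0.05,0.99,0,0,0,0,0,0,0],
)

```text
clock: 23.45
position: [0.62, 0.1346, 0.104]
orientation: [-3.138, -0.002, 1.722]
ft_force: [0.9, -0.1, -0.7]
gripper_width: 0.253
gripper_force: 58.9
```

send_rows(
  commands=[0,0,0,0,0,0,0,0,0,0],
)

```text
clock: 23.65
position: [0.6214, 0.1307, 0.105]
orientation: [-3.14, 0.0, 1.718]
ft_force: [-0.4, -0.2, -1.2]
gripper_width: 0.26
gripper_force: 58.9
```

Run:
```python
from wm import *
s=state();print(s["position"],np.degrees(s["orientation"]),s["clock"],s["ft_force"])
c=grab("wrist");cv2.imwrite("pics/w7.png",c["bgr"][100:340,120:400])
z=s["position"][2]+.0221; print(proj(c,[[*s["position"][:2],z],[.623,.1315,.015],[.518,.1162,.066]])-[120,100],z)
```

```text
[0.62137941 0.13065298 0.10495375] [-1.79887026e+02  1.94685798e-02  9.84231614e+01] 23.65 [-0.4294971  -0.19278126 -1.23094066]
[[135.05709114 184.49564747]
 [138.06642891  97.34770144]
 [-27.17672091 123.51346612]] 0.12705374651433132
```

View pics/w7.png

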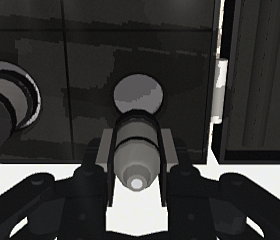

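send_rows(
  commands=[0,0.06,0.03,0,0,0,0,0,-0.8,0,0,0,0,-0.7,0,0,0,0,-0.5,0,0,0,0,-0.2,0],
)

```text
clock: 24.2
position: [0.6224, 0.1316, 0.0492]
orientation: [-3.139, -0.0, 1.718]
ft_force: [-0.1, 0.4, -1.3]
gripper_width: 0.259
gripper_force: 58.9
```

send_rows(
  commands=[0,0,0,0,0,0,0,0,0,0,0,0,0,0,0],
)

```text
clock: 24.5
position: [0.6245, 0.1323, 0.0522]
orientation: [3.139, 0.0, 1.718]
ft_force: [-0.6, -0.1, -1.4]
gripper_width: 0.259
gripper_force: 58.9
```

send_rows(
  commands=[0,0,0,-0.06,0,0,0,0,0,0,0,0,0,0,0],
)

```text
clock: 24.8
position: [0.6236, 0.1323, 0.0498]
orientation: [3.141, 0.0, 1.718]
ft_force: [0.1, -0.0, -1.7]
gripper_width: 0.259
gripper_force: 58.9
```

send_rows(
  commands=[0,0,0,-0.07,0,0,0,0,0,0,0,0,0,0,0],
)

```text
clock: 25.1
position: [0.6234, 0.1322, 0.0476]
orientation: [-3.141, -0.0, 1.718]
ft_force: [0.6, -0.2, -0.6]
gripper_width: 0.255
gripper_force: 58.9
```

send_rows(
  commands=[0,0,0,-0.06,0,0,0,0,0,0,0,0,0,0,0],
)

```text
clock: 25.4
position: [0.6238, 0.1323, 0.0469]
orientation: [3.141, 0.0, 1.718]
ft_force: [-1.1, -0.2, 4.1]
gripper_width: 0.258
gripper_force: 59.4
```

send_rows(
  commands=[30,0,0,0,0,40,0,0,0,0,40,0,0,0,0,40,0,0,0.2,0,40,0,0,0.5,0],
)

```text
clock: 25.9
position: [0.6223, 0.1321, 0.0629]
orientation: [-3.138, -0.0, 1.718]
ft_force: [-0.2, -0.0, -0.0]
gripper_width: 0.469
gripper_force: 0.0
```

send_rows(
  commands=[40,0,0,0.9,0,40,0,0,1,0,40,0,0,1,0,40,0,0,1,0,40,0,0,0,0],
)

```text
clock: 26.4
position: [0.6272, 0.1326, 0.1677]
orientation: [3.13, 0.001, 1.718]
ft_force: [1.0, 0.4, 0.9]
gripper_width: 0.469
gripper_force: 0.0
```

send_rows(
  commands=[85,-0.06,-0.96,0,-0.62,85,-0.06,-0.96,0,-0.62,85,-0.06,-0.96,0,-0.62,85,-0.06,-0.96,0,-0.62,85,-0.06,-0.96,0,-0.62],
)

```text
clock: 26.9
position: [0.6155, 0.0114, 0.1609]
orientation: [-3.141, 0.0, 1.282]
ft_force: [0.3, 0.2, -0.1]
gripper_width: 0.993
gripper_force: 0.0
```

send_rows(
  commands=[85,-0.06,-0.96,0,-0.62,85,-0.06,-0.96,0,-0.62,85,-0.06,-0.96,0,-0.62,85,-0.06,-0.96,0,-0.62,85,-0.06,-0.96,0,-0.62],
)

```text
clock: 27.4
position: [0.608, -0.1086, 0.1608]
orientation: [-3.141, 0.0, 0.849]
ft_force: [-0.0, -0.1, -0.2]
gripper_width: 0.994
gripper_force: 0.0
```

send_rows(
  commands=[85,-0.06,-0.96,0,-0.62,85,-0.06,-0.96,0,-0.62,85,-0.06,-0.96,0,-0.62,85,-0.06,-0.96,0,-0.62,85,-0.06,-0.96,0,-0.62],
)

```text
clock: 27.9
position: [0.6005, -0.2286, 0.1608]
orientation: [-3.141, 0.0, 0.416]
ft_force: [-0.1, 0.2, 0.1]
gripper_width: 0.997
gripper_force: 0.0
```

send_rows(
  commands=[85,-0.06,-0.96,0,-0.62,85,-0.06,-0.96,0,-0.62,85,0,-0.9,0,-0.5,85,0,0,0,0,85,0,0,0,0],
)

```text
clock: 28.4
position: [0.5976, -0.2982, 0.1607]
orientation: [-3.14, 0.001, 0.177]
ft_force: [0.9, -0.2, 1.0]
gripper_width: 0.994
gripper_force: 0.0
```

Run:
```python
from wm import *
s=state();print(s["position"],np.degrees(s["orientation"]),s["clock"])
c=grab("wrist");cv2.imwrite("pics/w8.png",c["bgr"]);b=c["bgr"].astype(int)
print(proj(c,[[.598,-.299,.026]]))
red=(b[...,2]-b[...,0]>25)
for k in blobs(cv2.morphologyEx(red.astype(np.uint8),3,np.ones((3,3)))>0,150):
    print("red",cv2.boundingRect(k)); show("",cen(c,k,.026))
```

```text
[ 0.59759326 -0.29816775  0.16071205] [-1.79925868e+02  3.08838095e-02  1.01292104e+01] 28.4
[[258.18030391 181.84777085]]
red (391, 254, 70, 28)
 [ 0.5344 -0.4857] size [0.0692 0.0329] ang 78.7
red (131, 207, 27, 26)
 [ 0.5426 -0.1953] size [0.0251 0.0249] ang 56.2
red (247, 163, 24, 37)
 [ 0.5984 -0.2993] size [0.0359 0.0224] ang 10.2
red (239, 139, 39, 80)
 [ 0.5998 -0.2988] size [0.0786 0.036 ] ang 10.1
```

View pics/w8.png

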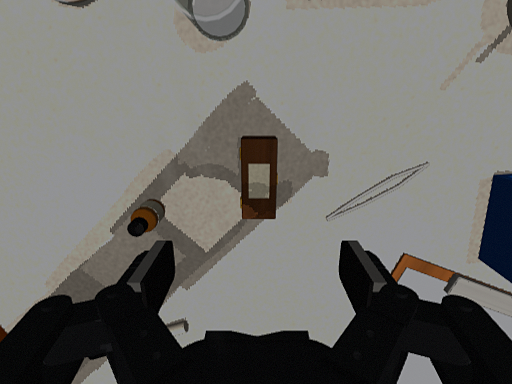

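send_rows(
  commands=[85,0.08,-0.03,-0.9,0,85,0,0,-1,0,85,0,0,-1,0,85,0,0,-1,0,85,0,0,-0.9,0],
)

```text
clock: 28.95
position: [0.5998, -0.297, 0.0399]
orientation: [-3.14, 0.001, 0.179]
ft_force: [0.2, -0.2, -0.2]
gripper_width: 1.001
gripper_force: 0.0
```

send_rows(
  commands=[85,0,0,-0.4,0,85,0,0,-0.15,0,85,0,0,0,0,85,0,0,0,0,85,0,0,0,0],
)

```text
clock: 29.45
position: [0.6011, -0.2997, 0.0293]
orientation: [3.14, -0.002, 0.177]
ft_force: [-0.3, 0.1, 0.4]
gripper_width: 0.997
gripper_force: 0.0
```

send_rows(
  commands=[50,0,0,-0.05,0,0,0,0,0,0,0,0,0,0,0,0,0,0,0,0,0,0,0,0,0],
)

```text
clock: 29.95
position: [0.6004, -0.2993, 0.0267]
orientation: [3.141, -0.001, 0.177]
ft_force: [0.5, -0.1, 2.3]
gripper_width: 0.383
gripper_force: 61.4
```

send_rows(
  commands=[0,0,0,0,0,0,0,0,0,0,0,0,0,0,0],
)

```text
clock: 30.25
position: [0.6004, -0.2993, 0.0267]
orientation: [3.141, -0.001, 0.177]
ft_force: [-0.2, -1.5, 3.2]
gripper_width: 0.376
gripper_force: 61.5
```

send_rows(
  commands=[0,0,0,0.3,0,0,0,0,0.3,0,0,0,0,0,0,0,0,0,0,0],
)

```text
clock: 30.65
position: [0.6001, -0.299, 0.0416]
orientation: [3.141, -0.0, 0.177]
ft_force: [0.0, -0.1, -1.2]
gripper_width: 0.379
gripper_force: 61.0
```

Run:
```python
from wm import *
s=state();print(s["position"],np.degrees(s["orientation"]),s["clock"],s["gripper_width"],s["ft_force"])
c=grab("wrist");cv2.imwrite("pics/w9.png",c["bgr"][130:350,130:390])
```

```text
[ 0.60009038 -0.29904419  0.04155719] [ 1.79985981e+02 -1.37226291e-02  1.01375981e+01] 30.65 0.3788103521355534 [ 0.00705414 -0.08667697 -1.17851363]
```

View pics/w9.png

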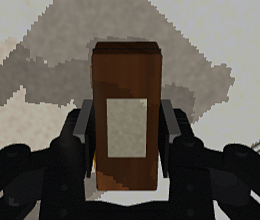

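send_rows(
  commands=[0,0,0,0.8,0,0,0,0,1,0,0,0,0,1,0,0,0,0,0.8,0,0,0,0.4,0,0],
)

```text
clock: 31.2
position: [0.6022, -0.2913, 0.1352]
orientation: [3.136, -0.006, 0.175]
ft_force: [-0.3, -0.8, -0.7]
gripper_width: 0.378
gripper_force: 61.1
```

send_rows(
  commands=[0,0.015,1,0,-0.01,0,0.015,1,0,-0.01,0,0.015,1,0,-0.01,0,0.015,1,0,-0.01,0,0.015,1,0,-0.01],
)

```text
clock: 31.7
position: [0.6005, -0.1617, 0.1291]
orientation: [-3.139, 0.003, 0.17]
ft_force: [0.4, 0.2, 0.1]
gripper_width: 0.383
gripper_force: 61.0
```

send_rows(
  commands=[0,0.015,1,0,-0.01,0,0.015,1,0,-0.01,0,0.015,1,0,-0.01,0,0.015,1,0,-0.01,0,0.015,1,0,-0.01],
)

```text
clock: 32.2
position: [0.6021, -0.037, 0.1292]
orientation: [-3.14, 0.003, 0.163]
ft_force: [1.1, -0.0, -1.2]
gripper_width: 0.378
gripper_force: 61.0
```

send_rows(
  commands=[0,0.015,1,0,-0.01,0,0.015,1,0,-0.01,0,0.015,1,0,-0.01,0,0.015,1,0,-0.01,0,0.015,1,0,-0.01],
)

```text
clock: 32.7
position: [0.6038, 0.0877, 0.1291]
orientation: [-3.141, 0.003, 0.156]
ft_force: [0.5, 0.0, -1.3]
gripper_width: 0.384
gripper_force: 61.0
```

send_rows(
  commands=[0,0.015,1,0,-0.01,0,0.015,1,0,-0.01,0,0.015,1,0,-0.01,0,0.015,1,0,-0.01,0,0.015,1,0,-0.01],
)

```text
clock: 33.2
position: [0.6056, 0.2124, 0.129]
orientation: [-3.141, 0.004, 0.149]
ft_force: [0.1, -0.2, -1.0]
gripper_width: 0.376
gripper_force: 61.0
```

send_rows(
  commands=[0,0.015,0.8,0,-0.03,0,0,0.2,0,0,0,0,0,0,0,0,0,0,0,0,0,0,0,0,0],
)

```text
clock: 33.7
position: [0.6078, 0.2348, 0.1309]
orientation: [3.141, 0.001, 0.144]
ft_force: [0.1, -1.1, -0.9]
gripper_width: 0.383
gripper_force: 61.0
```

Run:
```python
from wm import *
s=state();print(s["position"],np.degrees(s["orientation"]),s["clock"],s["gripper_width"],s["ft_force"])
c=grab("wrist");cv2.imwrite("pics/w10.png",c["bgr"])
b=c["bgr"].astype(int);red=(b[...,2]-b[...,0]>25)
for k in blobs(cv2.morphologyEx(red.astype(np.uint8),3,np.ones((3,3)))>0,500):
    print("red",cv2.boundingRect(k)); show("",cen(c,k,s["position"][2]-.0007))
print(proj(c,[[.608,.2363,.015]]))
```

```text
[0.60775858 0.23481423 0.1308764 ] [1.79974700e+02 4.60704320e-02 8.22451165e+00] 33.7 0.3829131666739765 [ 0.10127147 -1.09754474 -0.9077058 ]
red (0, 268, 42, 98)
 [0.5475 0.362 ] size [0.0227 0.0709] ang 83.0
red (220, 171, 72, 150)
 [0.6097 0.2358] size [0.0855 0.0344] ang 8.3
[[255.48092337 187.55206944]]
```

View pics/w10.png

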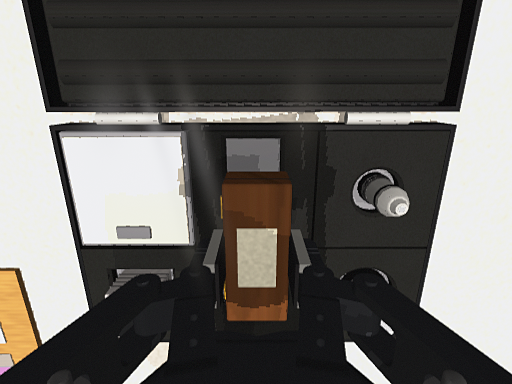

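send_rows(
  commands=[0,0,0.05,-0.8,0,0,0,0,-1,0,0,0,0,-0.8,0,0,0,0,-0.5,0,0,0,0,-0.2,0],
)

```text
clock: 34.25
position: [0.607, 0.2363, 0.0471]
orientation: [3.141, 0.003, 0.144]
ft_force: [0.2, -1.0, -0.8]
gripper_width: 0.382
gripper_force: 61.0
```

send_rows(
  commands=[0,0,0,0,0,0,0,0,0,0,0,0,0,-0.08,0,0,0,0,0,0,0,0,0,0,0],
)

```text
clock: 34.75
position: [0.6082, 0.2374, 0.0474]
orientation: [-3.142, -0.001, 0.145]
ft_force: [0.5, -0.7, -1.5]
gripper_width: 0.382
gripper_force: 61.0
```

send_rows(
  commands=[0,0,-0.04,-0.1,0,0,0,0,0,0,0,0,0,0,0],
)

```text
clock: 35.05
position: [0.6077, 0.2362, 0.044]
orientation: [3.142, 0.0, 0.145]
ft_force: [-0.2, 0.0, -1.6]
gripper_width: 0.381
gripper_force: 61.0
```

send_rows(
  commands=[0,0,0,-0.07,0,0,0,0,0,0,0,0,0,0,0],
)

```text
clock: 35.35
position: [0.6078, 0.2362, 0.0424]
orientation: [-3.142, 0.0, 0.145]
ft_force: [0.1, -1.3, -0.7]
gripper_width: 0.381
gripper_force: 61.0
```

send_rows(
  commands=[0,0,0,-0.05,0,0,0,0,0,0,0,0,0,0,0],
)

```text
clock: 35.65
position: [0.6081, 0.2363, 0.0417]
orientation: [-3.142, -0.0, 0.145]
ft_force: [-0.8, 0.1, 1.7]
gripper_width: 0.379
gripper_force: 61.3
```

send_rows(
  commands=[38,0,0,0,0,46,0,0,0,0,50,0,0,0,0,50,0,0,0.1,0,50,0,0,0.4,0],
)

```text
clock: 36.15
position: [0.6067, 0.2359, 0.0527]
orientation: [3.141, 0.003, 0.145]
ft_force: [-0.1, 0.5, -0.9]
gripper_width: 0.584
gripper_force: 0.0
```

send_rows(
  commands=[50,0,0,0.9,0,50,0,0,1,0,50,0,0,1,0,50,0,0,1,0,50,0,0,1,0],
)

```text
clock: 36.65
position: [0.608, 0.2363, 0.1784]
orientation: [-3.141, -0.001, 0.145]
ft_force: [0.2, 0.6, 0.5]
gripper_width: 0.585
gripper_force: 0.0
```

send_rows(
  commands=[50,-0.5,-1,0,0,50,-0.5,-1,0,0,50,-0.5,-1,0,0,50,-0.5,-1,0,0,50,-0.5,-1,0,0],
)

```text
clock: 37.15
position: [0.5451, 0.1104, 0.1774]
orientation: [3.141, -0.002, 0.145]
ft_force: [-0.8, -0.4, 1.0]
gripper_width: 0.589
gripper_force: 0.0
```

send_rows(
  commands=[50,-0.5,-1,0,0,50,-0.5,-1,0,0,50,-0.5,-1,0,0,50,-0.5,-1,0,0,50,-0.5,-1,0,0],
)

```text
clock: 37.65
position: [0.4826, -0.0147, 0.1773]
orientation: [3.141, -0.002, 0.145]
ft_force: [-0.7, -0.3, -0.3]
gripper_width: 0.583
gripper_force: 0.0
```

send_rows(
  commands=[50,-0.2,-1,0,0,50,0,-1,0,0,50,0,-1,0,0,50,0,-0.5,0,0,50,0,0,0,0],
)

```text
clock: 38.15
position: [0.4783, -0.1025, 0.177]
orientation: [3.141, -0.001, 0.142]
ft_force: [-0.3, 0.4, -0.5]
gripper_width: 0.586
gripper_force: 0.0
```

Run:
```python
from wm import *
s=state();print(s["position"],s["clock"])
t=grab("top");q=grab("scene")
a=cv2.resize(t["bgr"][95:200,115:250],None,fx=2.9,fy=2.9,interpolation=2)
e=cv2.resize(q["bgr"][95:235,265:400],None,fx=2.9,fy=2.9,interpolation=2)
o=np.zeros((max(len(a),len(e)),a.shape[1]+e.shape[1],3),np.uint8);o[:len(a),:a.shape[1]]=a;o[:len(e),a.shape[1]:]=e
cv2.imwrite("pics/final.png",o);print(o.shape)
b=t["bgr"].astype(int);red=((b[...,2]-b[...,0]>30)*1).astype(np.uint8);k=near(blobs(cv2.morphologyEx(red,3,np.ones((3,3)))>0,50),(182,128));show("box",cen(t,k,.041))
print("oil",proj(t,[[.533,-.187,.03]]))
```

```text
[ 0.47825726 -0.10252908  0.17702523] 38.15
(406, 784, 3)
box [0.6075 0.2337] size [0.0823 0.0358] ang 8.4
oil [[335.43634668 153.31916313]]
```

View pics/final.png

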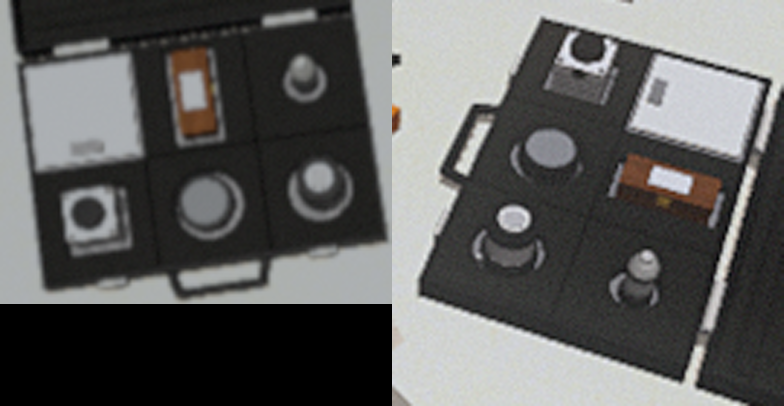

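Run:
```python
from wm import *
N=dict(cap=(.4876,.326,.066),disc=(.518,.1162,.066))
for n in ("top","scene"):
    c=grab(n);g=c["bgr"].mean(2)
    for name,P in N.items():
        p=proj(c,[P])[0]
        ks=blobs(g<75,40) if name=="cap" else blobs(g>105,25)
        k=near([k for k in ks if cv2.contourArea(k)<400],p);print(n,p.round(1),end=" ");show(name,cen(c,k,.066))
    print(n,"objective tip predicted",proj(c,[[.623,.1315,.069]]).round(1))
```

```text
top [143.6 168. ] cap [0.4871 0.3223] size [0.0263 0.0239] ang 89.8
top [223.7 156.4] disc [0.5199 0.114 ] size [0.0242 0.0237] ang 0.2
top objective tip predicted [[218.  117.3]]
scene [332.1 108.7] cap [0.4909 0.3196] size [0.0276 0.037 ] ang 9.7
scene [306.  169.1] disc [0.5204 0.1148] size [0.0255 0.0231] ang 30.3
scene objective tip predicted [[351.6 182.4]]
```

```bash
python3 -c "
from cell import *
print(sign_off())"
```

```text
the job is handed in; nothing more can be done
None
```

All four accessories (objective, camera adapter, camera and scale box) are standing in their own recesses in the case. The job was handed in at about 38 s; no verdict came back, and in the last pictures the camera looked about 5 mm off its recess centre (10 mm allowed).

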